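# Find the loose lid of the storage box and push it open

## Task

Three of the four white lids on the blue storage box are blocked from beneath and one is loose. Press gently with the fingertips on the end of one lid after another until you find the one that rocks, then push its end down until the lid stands wide open, near its stop, and leave it so. Only touch and press: do not lift or shift the box, and leave the things round it alone.

Things in the scene. Friction and masses are not known exactly. Their poses are not given: they have to be found in the camera images.
- box: blue storage box, 197 mm along its own x, 125 mm along its own y, 50 mm high, loose on the bench (about 1.8 kg); origin at the centre of its underside, x pointing roughly away from the robot, z up. Its top is a flush deck of four identical white lids, two by two, in a blue frame: lid 1 at (-47, +29) mm in x, y of the box, lid 2 at (-47, -29), lid 3 at (+47, +29), lid 4 at (+47, -29).
- lid_1_top (a point): point in the middle of the top of lid 1, on the deck 50 mm above the bench; axes as the box's while the lid is level. The lid is a white plate 84 mm along x, 50 mm along y, 4 mm thick, in an opening of 87 x 53 mm; it pivots like a seesaw about its middle line (y axis, 2 mm under this point). A thin grey ring, 18 mm across, marks the place to press at each end, 28 mm from the middle (+x and -x).
- lid_1 (a joint): tilt of lid 1 in rad: 0 level, positive with its +x end down, negative with its -x end down, stops at 0.7 either way. Three of the four lids have a stop hidden beneath: their end gives about 1 mm under a finger and then is hard (below 0.1 rad). The loose lid tilts under 1 to 3 N at its ring, without a spring, and stays by friction where it is left; the cavity under it is 40 mm deep and holds one flat cap 9 mm high.
- lid_2_top (a point): point in the middle of the top of lid 2, on the deck 50 mm above the bench; axes as the box's while the lid is level. The lid is a white plate 84 mm along x, 50 mm along y, 4 mm thick, in an opening of 87 x 53 mm; it pivots like a seesaw about its middle line (y axis, 2 mm under this point). A thin grey ring, 18 mm across, marks the place to press at each end, 28 mm from the middle (+x and -x).
- lid_2 (a joint): tilt of lid 2 in rad: 0 level, positive with its +x end down, negative with its -x end down, stops at 0.7 either way. Three of the four lids have a stop hidden beneath: their end gives about 1 mm under a finger and then is hard (below 0.1 rad). The loose lid tilts under 1 to 3 N at its ring, without a spring, and stays by friction where it is left; the cavity under it is 40 mm deep and holds one flat cap 9 mm high.
- lid_3_top (a point): point in the middle of the top of lid 3, on the deck 50 mm above the bench; axes as the box's while the lid is level. The lid is a white plate 84 mm along x, 50 mm along y, 4 mm thick, in an opening of 87 x 53 mm; it pivots like a seesaw about its middle line (y axis, 2 mm under this point). A thin grey ring, 18 mm across, marks the place to press at each end, 28 mm from the middle (+x and -x).
- lid_3 (a joint): tilt of lid 3 in rad: 0 level, positive with its +x end down, negative with its -x end down, stops at 0.7 either way. Three of the four lids have a stop hidden beneath: their end gives about 1 mm under a finger and then is hard (below 0.1 rad). The loose lid tilts under 1 to 3 N at its ring, without a spring, and stays by friction where it is left; the cavity under it is 40 mm deep and holds one flat cap 9 mm high.
- lid_4_top (a point): point in the middle of the top of lid 4, on the deck 50 mm above the bench; axes as the box's while the lid is level. The lid is a white plate 84 mm along x, 50 mm along y, 4 mm thick, in an opening of 87 x 53 mm; it pivots like a seesaw about its middle line (y axis, 2 mm under this point). A thin grey ring, 18 mm across, marks the place to press at each end, 28 mm from the middle (+x and -x).
- lid_4 (a joint): tilt of lid 4 in rad: 0 level, positive with its +x end down, negative with its -x end down, stops at 0.7 either way. Three of the four lids have a stop hidden beneath: their end gives about 1 mm under a finger and then is hard (below 0.1 rad). The loose lid tilts under 1 to 3 N at its ring, without a spring, and stays by friction where it is left; the cavity under it is 40 mm deep and holds one flat cap 9 mm high.
- ink_jar: small white ink jar, 54 mm across, 55 mm tall, upright; origin under its centre. A bystander.
- marker: marker, white with a black cap, 128 mm long, 15 mm thick, lying in front of the box; origin under its centre. A bystander.

How it is judged:
On the way:
1. the loose lid rocks under a press ((value of joint any of lid_1, lid_2, lid_3, lid_4 above 0.15 rad or value of joint any of lid_1, lid_2, lid_3, lid_4 below -0.15 rad)).
At the end, for the whole second after the job is handed in: One lid stands open by more than 0.5 rad (about 29 degrees; the stop is at 40) with either end down, and is at rest; the box stands flat within 20 mm of where it was ((value of joint any of lid_1, lid_2, lid_3, lid_4 above 0.5 rad or value of joint any of lid_1, lid_2, lid_3, lid_4 below -0.5 rad) and velocity of joint lid_1 between -0.1 and 0.1 rad/s and velocity of joint lid_2 between -0.1 and 0.1 rad/s and velocity of joint lid_3 between -0.1 and 0.1 rad/s and velocity of joint lid_4 between -0.1 and 0.1 rad/s and distance of box from where it was at the start of the episode below 0.02 m and angle between box's own z axis and vertical below 0.05 rad and linear speed of box below 0.02 m/s); the robot touches nothing.
It fails at once if the box is shoved, lifted or tipped (20 mm, 0.1 rad) (distance of box from where it was at the start of the episode above 0.02 m or angle between box's own z axis and vertical above 0.1 rad).
It fails at once if the box or a lid is pressed hard (over 40 N) (contact force between the arm and box above 40 N).
It fails at once if the fingers press hard (over 40 N) (contact force between the fingers and box above 40 N).
It fails at once if a bystander is moved by more than 15 mm (distance of any of ink_jar, marker from where it was at the start of the episode above 0.015 m).
It also fails if it takes over 45 s, if anything falls off the work surface, if the arm or the gripper's body presses on something with over 40 N, if the wrist force passes 120 N, or if a joint passes its speed limit or range.

## Robot

A 7-joint arm with a two-finger parallel gripper is mounted at the origin on a cart in front of the work surface, level with it; the furniture and walls round the work are solid. World frame = base frame: x ahead of the robot, y to its left, z up, the work surface at z = 0. Lengths are in m, angles in rad, forces in N, time in s.
With the tool pointing down it reaches from about 0.4 to 0.875 m from the base axis. Payload 19.3 kg.
Tool frame: the origin (TCP) lies on the centre line of the jaws, within the pads' length; the fingertips stand 25 mm ahead of it and the grasp point (between the pads) lies 6 mm ahead of it (tips_ahead is the distance from the TCP to the fingertips, in m); z points along the fingers, y is the direction in which the jaws open and shut (so a half turn about z gives the same grasp; the last joint's range is limited). The gripper opens to 85 mm and grips with 20 to 120 N. Pads are 22 mm wide; open, the fingers measure 114 mm over their backs; the gripper's body (76 mm by 85 mm) begins 54 mm behind the grasp point. The pads swing forward as they close: fully open they stand 13 mm farther back than shut.
Start: joints at [-1.334, 0.521, -0.036, 1.599, 0.021, 1.021, -0.113], TCP at [0.189, 0.596, 0.256] pointing down, gripper open.
Joint ranges: [-2.91, 2.91], [-0.3, 2.13], [-1.5, 1.42], [0.17, 2.43], [-1.26, 4.41], [0.16, 1.93], [-2.52, 2.52]. Speed limits (rad/s): [1.89, 1.89, 2.39, 2.39, 3.01, 3.01, 3.01].

## Interface

Orientations are given as [roll, pitch, yaw] about the fixed x, y, z axes, in that order (R = Rz(yaw) Ry(pitch) Rx(roll)).
In Python, from workcell import observe, grab_frame, job_done, outline_of, tips_ahead gives the robot as it stands. The module is installed in compiled form; this text tells all that it offers.
- The arm moves only by the tool move_arm, never from a script. Its argument "motion" is a list of rows, each a list of 2 entries, a list of its own where there are three numbers: the shift along the world's x, y, z in mm, then the turn, a rotation vector about the world's x, y, z in rad. A call has 1 to 12 rows; each row is the pose to reach, as a shift and turn from the pose commanded when the call began; what a row does not reach only later rows make up. A row lasts 1/8 s, in which the tool goes at most 62.5 mm and 10.7 degrees, less where a joint would pass 70% of its speed; a pose out of reach is approached as far as the arm can. A call with a gripper value outside its range is refused whole. "jaw" is the finger opening in mm, from 0 to 85.4, set as the call begins (left out, the last holds). The fingers move at their own pace and stop on an object; "grip_force" is the grip in N (left out, the last holds). Time passes only in rows, so rows that repeat a pose let the fingers close. It gives the time, the measured TCP pose, the force and the opening at its end, in the units of the state.
- observe(): the state, without advancing time (a new reading comes with each control period).
- grab_frame(name): name is "scene" or "top" or "wrist"; returns a dict with "frame" (384x512x3 uint8, red, green, blue), "fx", "fy", "cx", "cy" (pixels), "dist" ([k1, k2, p1, p2, k3] as OpenCV has them; the pictures are not rectified), "T" (4x4, takes a point from camera to world coordinates); the wrist camera has in their place "mount" (4x4, takes a point from camera to tool coordinates, whose origin is the TCP and whose axes are the flange's). Camera axes: x right, y down, z forward; pixel columns grow to the right and rows downward; lengths in m; the calibration is good to about 2 mm. A picture is of the moment at which its call begins: read the wrist's pose just before it. There is no depth.
- job_done(): hands the job in, once; it reports no verdict.
Trained networks look in the newest picture that a camera, given by its name, has taken for a name from the list of things; names that differ only in an ending like _2 or _b are one class to them, and where a whole thing is asked for, a point or a joint stands for the part that bears it (a point fixed in the world has none). Each returns a list of dicts, best first, with "score" (0 to 1); they miss things now and then, are a little off and sometimes report something else, mostly with a low value. They report only what shows in the picture. A call takes as long as a camera call.
- outline_of(label, camera): "pixels" (384x512 bool, what is visible of it) and "pixel" ([column, row] in pixels, amid what is visible of it).
The state is a dict: "clock": time; "qpos": joint angles; "qd": joint speeds; "joint_efforts": joint torques, N m; "position": TCP position; "tool_rot": TCP orientation; "force": force on the tool from outside, world axes, zero at the start; "moment": the same for the moment, N m; "grip_width": finger opening in m.
Only numpy, scipy, OpenCV 4.12 (cv2) and the standard library are available. Lean on these libraries where they do the work, as an engineer would, in place of code of your own. Each camera call takes 0.05 s, during which the arm holds its last target.

## Working session

There is one attempt and no reset: what is moved stays moved. The work goes in short steps, Python scripts to look and compute and a tool call to move; the robot and the scene stay as the last step left them, time stands still between calls to the robot, and variables do not carry over. Pictures are saved under pics/ and viewed, and the job is handed in when it is done.

Besides the shell and the picture viewer there is one more tool, called in YAML: its name, and indented under it one key for each argument. move_arm: Moves the arm, as the interface text tells. Its arguments: {"type":"object","properties":{"motion":{"type":"array"},"jaw":{"type":"number"},"grip_force":{"type":"number"}},"required":["motion"]}

```bash
mkdir -p pics; python3 - <<'E'
from workcell import *
import cv2,numpy as np
s=observe();print({k:np.round(v,3).tolist() for k,v in s.items()}, tips_ahead)
for n in("scene","top"):
    f=grab_frame(n);cv2.imwrite(f"pics/{n}0.png",f["frame"][:,:,::-1]);print(n,f["fx"],f["fy"],f["cx"],f["cy"],f["dist"],np.round(f["T"],4).tolist())
    np.savez(f"{n}.npz",**f)
    for l in("box","lid_1","ink_jar","marker"):
        for r in outline_of(l,n):
            ys,xs=np.nonzero(r["pixels"]);print(n,l,round(r["score"],2),r["pixel"],xs.min(),xs.max(),ys.min(),ys.max())
E
```

```text
{'clock': 0.0, 'qpos': [-1.334, 0.522, -0.036, 1.6, 0.021, 1.021, -0.113], 'qd': [-0.002, 0.002, 0.001, -0.0, -0.0, 0.003, 0.0], 'joint_efforts': [0.002, -92.709, 1.98, -36.995, 0.018, 0.008, 0.0], 'position': [0.189, 0.596, 0.256], 'tool_rot': [-3.14, 0.0, 2.835], 'force': [-0.485, -0.693, 0.468], 'moment': [0.002, 0.027, 0.018], 'grip_width': 0.085} 0.025
scene 396.72754642016895 396.72754642016895 245.41286834161184 192.15298368807197 [-0.08634598  0.          0.          0.          0.        ] [[0.5343, -0.7472, 0.3951, 0.1764], [-0.8452, -0.4785, 0.2379, -0.4968], [0.0113, -0.4611, -0.8873, 0.8179], [0.0, 0.0, 0.0, 1.0]]
scene box 0.6 [242.9, 158.0] 197 294 116 204
scene lid_1 0.85 [269.4, 147.0] 250 288 134 165
scene lid_1 0.84 [254.2, 133.4] 234 270 120 149
scene lid_1 0.82 [220.6, 157.4] 203 242 141 174
scene lid_1 0.67 [239.6, 173.5] 220 260 156 191
scene ink_jar 0.74 [332.4, 177.2] 319 344 162 192
scene marker 0.74 [145.7, 230.4] 120 175 221 241
top 464.947779289794 464.947779289794 250.83404827419358 198.32590546274722 [0.00505856 0.         0.         0.         0.        ] [[0.0832, -0.9764, 0.1993, 0.3122], [-0.9965, -0.0825, 0.0119, -0.2931], [0.0049, -0.1996, -0.9799, 1.066], [0.0, 0.0, 0.0, 1.0]]
top box 0.69 [232.9, 160.2] 194 273 113 210
top box 0.24 [256.6, 145.2] 239 267 126 163
top lid_1 0.94 [214.1, 174.3] 200 231 154 194
top lid_1 0.83 [239.5, 185.3] 224 255 162 202
top lid_1 0.81 [229.4, 136.6] 214 243 118 155
top lid_1 0.8 [252.8, 142.3] 238 268 125 164
top ink_jar 0.92 [316.5, 143.5] 307 329 129 154
top ink_jar 0.69 [229.1, 135.8] 214 243 117 155
top ink_jar 0.33 [232.4, 160.7] 194 272 114 210
top marker 0.68 [184.8, 276.1] 165 205 253 296
```

```bash
python3 - <<'E'
import cv2,numpy as np
from workcell import *
a=cv2.imread("pics/top0.png")[90:310,140:360];cv2.imwrite("pics/top0c.png",cv2.resize(a,None,fx=2.7,fy=2.7,interpolation=2))
cv2.imwrite("pics/scene0c.png",cv2.resize(cv2.imread("pics/scene0.png"),None,fx=1.5,fy=1.5))
for n in("top","scene"):
    f=np.load(n+".npz");K=np.array([[f["fx"],0,f["cx"]],[0,f["fy"],f["cy"]],[0,0,1]]);T=f["T"]
    def w(p,z):
        u=cv2.undistortPoints(np.array([[p]],float),K,f["dist"])[0,0];d=T[:3,:3]@[u[0],u[1],1];return (T[:3,3]+d*(z-T[2,3])/d[2])[:2]
    grab_frame(n)
    L=[]
    for r in outline_of("lid_1",n):
        ys,xs=np.nonzero(r["pixels"]);p=w([xs.mean(),ys.mean()],.05);L.append(p)
        c=cv2.minAreaRect(np.array([w([x,y],.05)*1000 for x,y in zip(xs,ys)],np.float32));print(n,p.round(4),c)
    print(np.mean(L[:4],0))
    for l,z in(("ink_jar",.03),("marker",.008)):
        r=outline_of(l,n)[0];print(l,w(r["pixel"],z))
E
```

```text
top [ 0.6581 -0.2181] ((658.9599609375, -217.78826904296875), (52.96177673339844, 87.5481948852539), 75.7888412475586)
top [ 0.6457 -0.2746] ((646.3607788085938, -274.7026672363281), (52.26979446411133, 85.36601257324219), 76.14450073242188)
top [ 0.5536 -0.2524] ((554.3685302734375, -252.3087158203125), (51.78922653198242, 87.28925323486328), 77.33956146240234)
top [ 0.568  -0.1965] ((567.81103515625, -196.81979370117188), (51.01475524902344, 83.1525650024414), 75.81526947021484)
[ 0.60635904 -0.2353608 ]
ink_jar [ 0.67016227 -0.41948007]
marker [ 0.34165898 -0.1450267 ]
scene [ 0.5518 -0.2554] ((553.0852661132812, -255.4464569091797), (53.05119323730469, 89.33515167236328), 77.17533874511719)
scene [ 0.6563 -0.2212] ((657.2409057617188, -221.11782836914062), (51.71411895751953, 84.51239013671875), 76.21048736572266)
scene [ 0.6437 -0.2774] ((644.16259765625, -277.1564025878906), (53.6828498840332, 86.33147430419922), 75.3099365234375)
scene [ 0.5647 -0.1999] ((565.8922119140625, -200.5565643310547), (54.1268310546875, 84.28638458251953), 76.02709197998047)
scene [ 0.6563 -0.4327] ((657.3746337890625, -432.5391845703125), (81.0463638305664, 50.78887176513672), 8.692296981811523)
[ 0.60413022 -0.23845931]
ink_jar [ 0.66666418 -0.43367183]
marker [ 0.68357575 -0.21057598]
```

View pics/top0c.png

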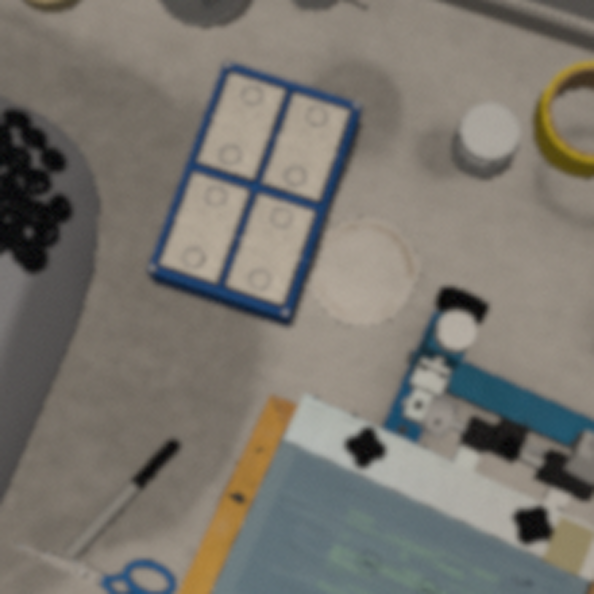

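View pics/scene0c.png

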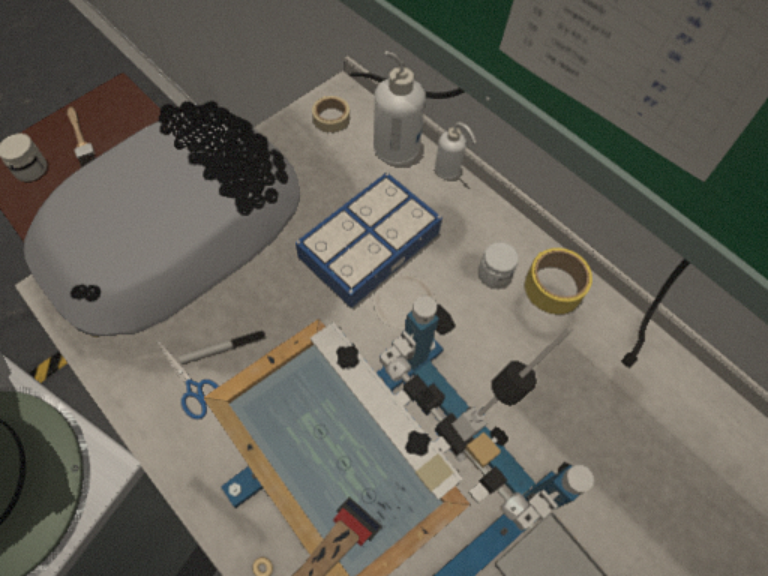

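The top view shows the box, with its deck centre at about (0.605, -0.237) and yaw about -13.7°. The marker and jar stand clear of it, and a large grey object stands to the left of the box. I'll rise, cross over high and shut the jaws.

move_arm:
  motion:
    - [[0, 0, 60], [0, 0, 0]]
    - [[0, 0, 120], [0, 0, 0]]
    - [[20, -30, 150], [0, 0, 0]]
    - [[52, -80, 150], [0, 0, 0]]
    - [[85, -130, 150], [0, 0, 0]]
    - [[118, -180, 150], [0, 0, 0]]
    - [[151, -230, 150], [0, 0, 0]]
    - [[184, -280, 150], [0, 0, 0]]
    - [[217, -330, 150], [0, 0, 0]]
    - [[250, -380, 150], [0, 0, 0]]
    - [[262, -435, 150], [0, 0, 0]]
    - [[270, -490, 150], [0, 0, 0]]
  jaw: 0
  grip_force: 20

```text
clock: 2.4
position: [0.4591, 0.1039, 0.4063]
tool_rot: [3.141, 0.0, 2.834]
force: [1.9, 1.0, -0.1]
grip_width: 0.0001
```

move_arm:
  motion:
    - [[15, -50, 0], [0, 0, 0.02]]
    - [[30, -105, 0], [0, 0, 0.04]]
    - [[45, -160, 0], [0, 0, 0.068]]
    - [[60, -215, 0], [0, 0, 0.068]]
    - [[66, -270, 0], [0, 0, 0.068]]
    - [[66, -325, 0], [0, 0, 0.068]]
    - [[66, -353, -45], [0, 0, 0.068]]
    - [[66, -353, -105], [0, 0, 0.068]]
    - [[66, -353, -165], [0, 0, 0.068]]
    - [[66, -353, -225], [0, 0, 0.068]]
    - [[66, -353, -256], [0, 0, 0.068]]
    - [[66, -353, -256], [0, 0, 0.068]]

```text
clock: 3.9
position: [0.5238, -0.2469, 0.1487]
tool_rot: [3.141, -0.004, 2.903]
force: [-0.6, 0.0, 1.0]
grip_width: 0.0001
```

```bash
python3 - <<'E'
from workcell import *
import cv2,numpy as np
s=observe();print(s["clock"],s["position"],s["tool_rot"],s["force"])
f=grab_frame("wrist");cv2.imwrite("pics/w1.png",f["frame"][:,:,::-1]);print(f["mount"],f["fx"],f["cx"],f["cy"])
f=grab_frame("scene");cv2.imwrite("pics/s1.png",cv2.resize(f["frame"][60:260,120:380,::-1],None,fx=2.7,fy=2.7))
E
```

```text
3.9 [ 0.52383889 -0.24685589  0.14868803] [ 3.14146334 -0.00355365  2.90272072] [-0.60830324  0.00321558  1.02968961]
[[ 8.02361750e-05 -9.55176022e-01 -2.96038445e-01  7.53451718e-02]
 [ 9.99999804e-01 -1.07219599e-04  6.16979829e-04 -3.80895652e-04]
 [-6.21065462e-04 -2.96038436e-01  9.55175826e-01 -1.16189197e-01]
 [ 0.00000000e+00  0.00000000e+00  0.00000000e+00  1.00000000e+00]] 281.3426104228434 259.5790115605807 192.4134092705772
```

View pics/w1.png

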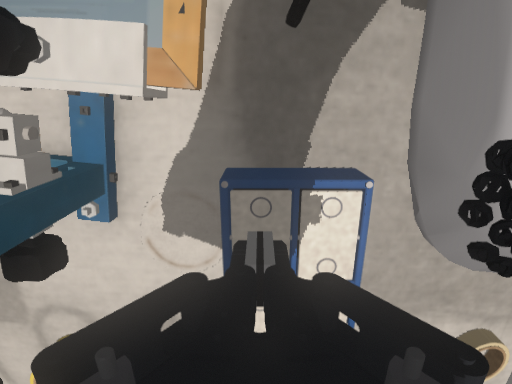

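View pics/s1.png

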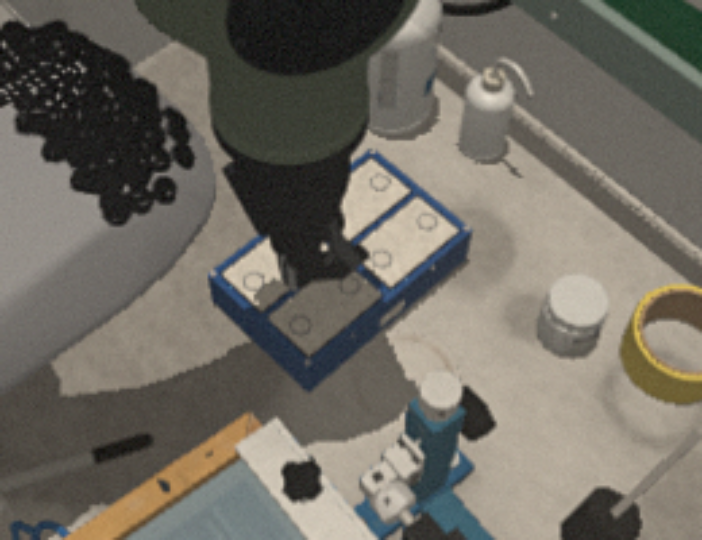

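The wrist view shows lid 2's near ring at (261,207), lid 1's near ring at (331,207), and the front corners at about (225,185) and (369,185). I'll turn these into positions.

```bash
python3 - <<'E'
from workcell import *
import cv2,numpy as np
from scipy.spatial.transform import Rotation as R
s=observe();f=grab_frame("wrist")
T=np.eye(4);T[:3,:3]=R.from_euler("xyz",s["tool_rot"]).as_matrix();T[:3,3]=s["position"];T=T@f["mount"]
K=np.array([[f["fx"],0,f["cx"]],[0,f["fy"],f["cy"]],[0,0,1]])
for p in((261,207),(331,207),(326,267),(225,185),(369,185)):
    u=cv2.undistortPoints(np.array([[p]],float),K,np.array(f["dist"]))[0,0];d=T[:3,:3]@[u[0],u[1],1];print(p,T[:3,3]+d*(.05-T[2,3])/d[2])
E
```

```text
(261, 207) [ 0.53011555 -0.2478137   0.05      ]
(331, 207) [ 0.5438783  -0.19156955  0.05      ]
(326, 267) [ 0.59927249 -0.20493076  0.05      ]
(225, 185) [ 0.50497109 -0.27151283  0.05      ]
(369, 185) [ 0.53252358 -0.15816645  0.05      ]
```

move_arm:
  motion:
    - [[3, 0, -40], [0, 0, 0]]
    - [[3, 0, -66], [0, 0, 0]]
    - [[3, 0, -70], [0, 0, 0]]
    - [[3, 0, -72], [0, 0, 0]]
    - [[3, 0, -72], [0, 0, 0]]

```text
clock: 4.68
position: [0.5284, -0.2474, 0.0796]
tool_rot: [-3.141, 0.002, 2.903]
force: [-0.6, 0.0, 0.3]
grip_width: -0.0001
```

move_arm:
  motion:
    - [[0, 0, -1], [0, 0, 0]]
    - [[0, 0, -2], [0, 0, 0]]
    - [[0, 0, -3], [0, 0, 0]]
    - [[0, 0, -3], [0, 0, 0]]

```text
clock: 5.18
position: [0.5277, -0.2472, 0.0752]
tool_rot: [-3.142, -0.0, 2.903]
force: [-0.2, -0.2, 0.2]
grip_width: 0.0002
```

move_arm:
  motion:
    - [[0, 0, -1], [0, 0, 0]]
    - [[0, 0, -2], [0, 0, 0]]
    - [[0, 0, -2], [0, 0, 0]]

```text
clock: 5.55
position: [0.5278, -0.2473, 0.0743]
tool_rot: [3.141, 0.0, 2.902]
force: [-6.5, 3.7, 22.5]
grip_width: 0.0002
```

22 N with almost no give, so lid 2 is blocked. Lid 1's near ring is next.

move_arm:
  motion:
    - [[0, 0, 5], [0, 0, 0]]
    - [[0, 0, 22], [0, 0, 0]]
    - [[7, 28, 22], [0, 0, 0]]
    - [[14, 56, 22], [0, 0, 0]]
    - [[14, 56, 8], [0, 0, 0]]
    - [[14, 56, 4], [0, 0, 0]]
    - [[14, 56, 2], [0, 0, 0]]
    - [[14, 56, 2], [0, 0, 0]]

```text
clock: 6.55
position: [0.5416, -0.192, 0.0754]
tool_rot: [-3.141, 0.0, 2.902]
force: [-0.1, -0.2, -0.5]
grip_width: 0.0
```

move_arm:
  motion:
    - [[0, 0, -1], [0, 0, 0]]
    - [[0, 0, -1.5], [0, 0, 0]]
    - [[0, 0, -1.5], [0, 0, 0]]

```text
clock: 6.92
position: [0.5418, -0.1913, 0.0739]
tool_rot: [-3.141, 0.0, 2.903]
force: [-0.5, -0.7, 1.0]
grip_width: -0.0001
```

Only 1 N at 0.0739. I'll go a little deeper.

move_arm:
  motion:
    - [[0, 0, -0.5], [0, 0, 0]]
    - [[0, 0, -1], [0, 0, 0]]
    - [[0, 0, -1], [0, 0, 0]]

```text
clock: 7.3
position: [0.5418, -0.1912, 0.0728]
tool_rot: [-3.142, 0.0, 2.903]
force: [-0.8, -1.5, 1.6]
grip_width: -0.0001
```

move_arm:
  motion:
    - [[0, 0, -0.5], [0, 0, 0]]
    - [[0, 0, -1], [0, 0, 0]]
    - [[0, 0, -1], [0, 0, 0]]

```text
clock: 7.68
position: [0.5418, -0.1911, 0.0718]
tool_rot: [3.142, 0.0, 2.903]
force: [0.9, -0.7, 0.6]
grip_width: 0.0
```

Lid 1 gives at a low force, so it looks loose. I'll continue in gentle steps.

move_arm:
  motion:
    - [[0, 0, -1], [0, 0, 0]]
    - [[0, 0, -2], [0, 0, 0]]
    - [[0, 0, -3], [0, 0, 0]]
    - [[0, 0, -3], [0, 0, 0]]

```text
clock: 8.18
position: [0.5417, -0.1911, 0.0687]
tool_rot: [3.142, -0.0, 2.903]
force: [-0.1, -0.1, 0.2]
grip_width: -0.0002
```

move_arm:
  motion:
    - [[0, 0, -1], [0, 0, 0]]
    - [[0, 0, -2], [0, 0, 0]]
    - [[0, 0, -3], [0, 0, 0]]
    - [[0, 0, -3], [0, 0, 0]]

```text
clock: 8.68
position: [0.5416, -0.1912, 0.0657]
tool_rot: [-3.142, -0.0, 2.903]
force: [0.0, 0.3, 0.1]
grip_width: 0.0002
```

```bash
python3 - <<'E'
from workcell import *
import cv2,numpy as np
s=observe();print(s["clock"],s["position"],s["force"])
f=grab_frame("wrist");cv2.imwrite("pics/w2.png",f["frame"][:,:,::-1])
f=grab_frame("scene");cv2.imwrite("pics/s2.png",cv2.resize(f["frame"][60:260,120:380,::-1],None,fx=2.7,fy=2.7))
E
```

```text
8.675 [ 0.54164928 -0.1911816   0.06567416] [0.03103885 0.28306194 0.05042776]
```

View pics/w2.png

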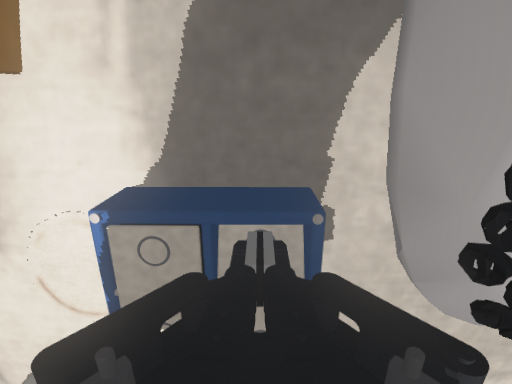

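View pics/s2.png

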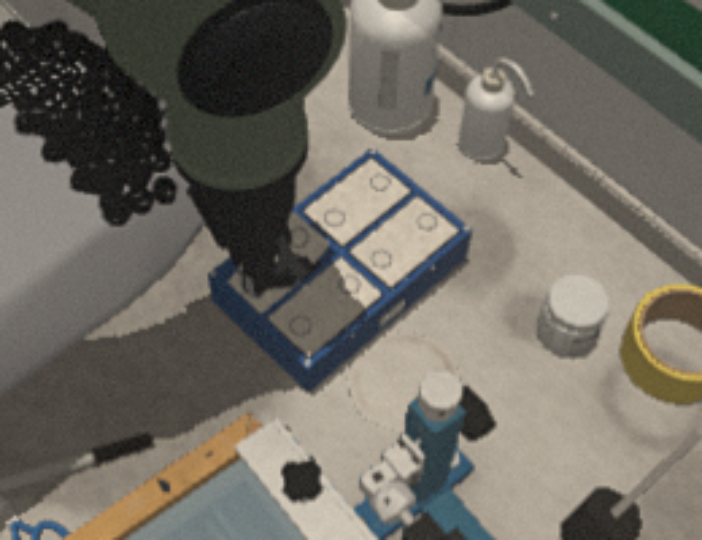

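Lid 1 is visibly tilting with its far end raised. I'll carry on toward the stop.

move_arm:
  motion:
    - [[0, 0, -1], [0, 0, 0]]
    - [[0, 0, -2], [0, 0, 0]]
    - [[0, 0, -3], [0, 0, 0]]
    - [[0, 0, -3], [0, 0, 0]]

```text
clock: 9.28
position: [0.5417, -0.1912, 0.0627]
tool_rot: [3.142, -0.0, 2.903]
force: [0.6, -0.4, 0.2]
grip_width: 0.0001
```

move_arm:
  motion:
    - [[0, 0, -1], [0, 0, 0]]
    - [[0, 0, -1], [0, 0, 0]]

```text
clock: 9.52
position: [0.5417, -0.1912, 0.0617]
tool_rot: [-3.142, -0.0, 2.903]
force: [0.3, -0.3, 0.6]
grip_width: 0.0
```

move_arm:
  motion:
    - [[0, 0, -1], [0, 0, 0]]
    - [[0, 0, -1], [0, 0, 0]]

```text
clock: 9.78
position: [0.5417, -0.1912, 0.0607]
tool_rot: [-3.142, -0.0, 2.903]
force: [0.4, 1.4, 0.6]
grip_width: 0.0003
```

move_arm:
  motion:
    - [[0, 0, -1], [0, 0, 0]]
    - [[0, 0, -1], [0, 0, 0]]

```text
clock: 10.02
position: [0.5417, -0.1912, 0.0597]
tool_rot: [-3.142, -0.0, 2.903]
force: [0.1, 0.0, 0.3]
grip_width: 0.0001
```

move_arm:
  motion:
    - [[0, 0, -1], [0, 0, 0]]
    - [[0, 0, -1], [0, 0, 0]]

```text
clock: 10.28
position: [0.5419, -0.1913, 0.0593]
tool_rot: [3.141, 0.0, 2.903]
force: [-2.5, 0.8, 12.5]
grip_width: 0.0003
```

The stop is reached at 12.5 N. I'll withdraw straight up and look.

move_arm:
  motion:
    - [[0, 0, 2], [0, 0, 0]]
    - [[0, 0, 10], [0, 0, 0]]
    - [[0, 0, 40], [0, 0, 0]]
    - [[0, 0, 100], [0, 0, 0]]
    - [[-30, 0, 160], [0, 0, 0]]
    - [[-60, 0, 220], [0, 0, 0]]
    - [[-80, 0, 270], [0, 0, 0]]
    - [[-80, 50, 300], [0, 0, 0]]
    - [[-80, 100, 300], [0, 0, 0]]
    - [[-80, 150, 300], [0, 0, 0]]
    - [[-80, 150, 300], [0, 0, 0]]

```text
clock: 11.65
position: [0.4616, -0.0379, 0.3591]
tool_rot: [3.141, -0.0, 2.908]
force: [-0.3, -0.1, -0.4]
grip_width: -0.0002
```

```bash
python3 - <<'E'
from workcell import *
import cv2,numpy as np
s=observe();print(s["clock"],s["position"],s["force"])
f=grab_frame("top");cv2.imwrite("pics/t3.png",cv2.resize(f["frame"][90:310,140:360,::-1],None,fx=2.7,fy=2.7))
for r in outline_of("box","top")[:1]+outline_of("lid_1","top")+outline_of("ink_jar","top")[:1]+outline_of("marker","top")[:1]: print(r["score"],r["pixel"])
f=grab_frame("scene");cv2.imwrite("pics/s3.png",cv2.resize(f["frame"][60:260,120:380,::-1],None,fx=2.7,fy=2.7))
E
```

```text
11.65 [ 0.46160374 -0.03793454  0.35911329] [-0.26702034 -0.14444276 -0.36527154]
0.95 [255.5, 141.9]
0.9 [230.0, 137.3]
0.84 [242.5, 185.6]
0.6 [212.1, 171.2]
0.77 [317.0, 142.6]
```

View pics/t3.png

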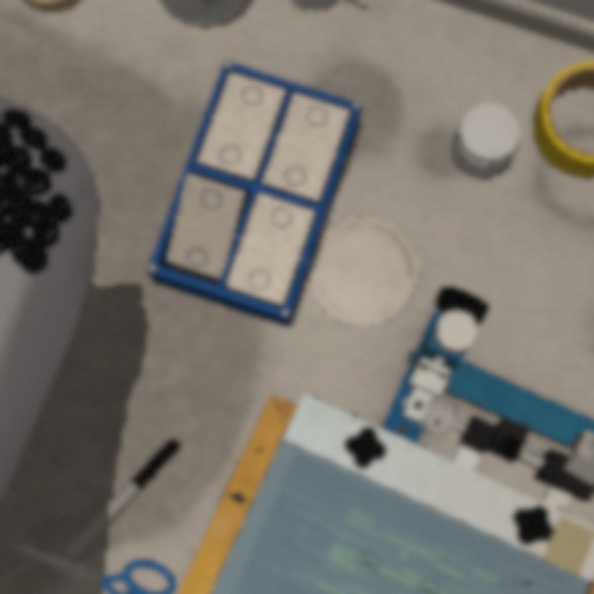

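View pics/s3.png

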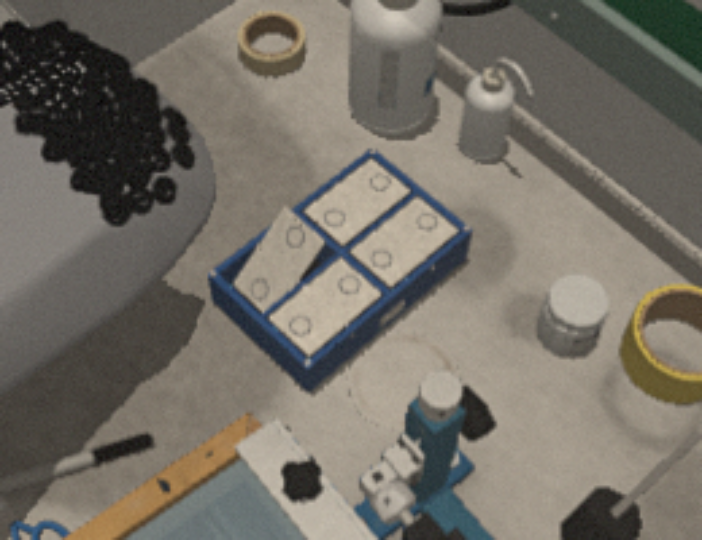

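Lid 1 stands clearly open, with its rings in the scene crop at (260,288) and (295,238). The box, jar and marker look unmoved. I'll estimate the angle from the rings.

```bash
python3 - <<'E'
import cv2,numpy as np
f=np.load("scene.npz");K=np.array([[f["fx"],0,f["cx"]],[0,f["fy"],f["cy"]],[0,0,1]]);W=np.linalg.inv(f["T"])
c=np.array([.5665,-.1985,.048]);ex=np.array([.971,-.237,0])
for a in(0,-.3,-.4,-.5,-.6,-.7):
    P=np.array([c+s*.028*(np.cos(a)*ex-np.sin(a)*np.array([0,0,1.]))+.002*np.array([0,0,1]) for s in(-1,1)])
    p=cv2.projectPoints(P,cv2.Rodrigues(W[:3,:3])[0],W[:3,3],K,f["dist"])[0][:,0];print(a,((p-[120,60])*2.7).round().tolist(),np.round((p[1]-p[0])*2.7,1))
E
```

```text
0 [[252.0, 282.0], [301.0, 243.0]] [ 48.8 -38.5]
-0.3 [[254.0, 286.0], [300.0, 239.0]] [ 45.8 -47.3]
-0.4 [[255.0, 287.0], [299.0, 238.0]] [ 43.9 -49.4]
-0.5 [[256.0, 288.0], [298.0, 237.0]] [ 41.6 -50.9]
-0.6 [[258.0, 288.0], [296.0, 236.0]] [ 38.8 -51.9]
-0.7 [[259.0, 288.0], [295.0, 236.0]] [ 35.6 -52.4]
```

The measured ring vector (35, -50) matches about -0.7 rad, which is at the stop. I'm handing in.

```bash
python3 -c "
from workcell import *
print(job_done())"
```

```text
the job is handed in; nothing more can be done
None
```

Lid 1 was the loose one, and it now stands open at about -0.7 rad, near its stop, with its near end (-x) down.

- **Finding it:** I pressed lid 2 first. It was hard at 22 N with almost no give, so I took it as blocked. Lid 1 gave way under about 1–2 N, and I pushed its near end down until I felt the stop at 12.5 N. I did not test lids 3 and 4.
- **Last checks:** The tilt was estimated from the positions of the lid's two rings in the scene picture. The box, ink jar and marker looked unmoved in the pictures, and the arm was well clear, with about 12 s used.
- **Checks that failed or disagreed:**
    - The network found no marker in the last top picture, so I judged the marker by eye.
    - Its top "box" detection landed on a lid instead, so I judged the box by eye too.
    - The three cameras' positions differed by 3–7 mm, and I used values in between.

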